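Load the spray tray and hold it up level

TASK

Hold this up for me to spray: lay the small pine blank flat between the six stops of the aluminium tray on its stand, then swing the tray's bail upright, lift the tray by the bail's wooden grip straight up off its locating dowels, and keep it in the air, level and still, a hand's breadth (about 10 cm) above the stand. Do not tip the tray or shift the cork block, the long pine board or the spray can, and finish while still holding the tray: nothing is put down at the end.

Things in the scene. Friction and masses are not known exactly. Their poses are not given: they have to be found in the camera images.
- blank: The blank: the smallest loose wooden block, a bare pine offcut 38 (x) x 88 (y) x 19 (z) mm, about 0.15 kg, lying flat on the bench. Origin: centre of its underside; z up, y along its 88 mm length; both ends are alike.
- tray: Spray tray: bare aluminium plate 140 (x) x 164 (y) x 4 mm, 0.37 kg with its bail, loose on the stand. Origin: centre of the plate's underside; z up. 10 mm holes at (-56, -60) and (56, 60) mm fit over the stand's dowels. Steel ears at the middle of the +y and -y edges (top 51 mm above the origin) carry the bail's pivots. It hangs freely from them: level only if the blank is centred.
- nest (a point): The blank's place: middle of the plate's top face, 4 mm above the tray's origin, axes as the tray's. Six steel stop pins, 8 mm thick, 12 mm high, tips tapered, stand round it: four at x = +-32, y = +-26 mm, two at x = +-51, y = 0. That leaves 3 mm on every side of a blank lying with its 88 mm length along x, and room for fingers at its middle.
- bail (a joint): Angle of the bail, an upturned U of 5.6 mm steel wire, 176 mm wide, swinging with little friction about the tray's y axis through the point 40 mm above the tray's origin. 0 = upright over the tray, positive = leaning to the tray's +x; stops at +-1.15 rad. It starts leaning on the +1.15 stop (to the robot's right) and falls to a stop when let go.
- bail_grip (a point): Centre of the bail's wooden grip, a round sleeve 14 mm in diameter, 72 mm long, parallel to the tray's y axis, 110 mm from the pivot axis. It is fixed to the wire, so it must slip round between the fingers as the bail swings (or the fingers turn with it): hold it loosely or lightly for that. The point's axes are the bail's.
- stand: Stand, fixed to the bench: plywood foot 180 (x) x 196 (y) x 18 mm with two wooden rails along y on which the tray rests, 40 mm above the bench. Origin: centre of the foot's underside; axes as the seated tray's. Two 7 mm steel dowels with tapered tips stand up 14 mm from the rails at (-56, -60) and (56, 60) mm, through the tray's holes.
- cork_block: Bystander: brown cork block 58 x 110 x 30 mm lying flat near the blank. Origin: centre of its underside.
- long_block: Bystander: flat pine board 60 x 150 x 18 mm lying to the right of the stand. Origin: centre of its underside.
- clear_coat_can: Bystander: upright spray can, 67 mm in diameter, 207 mm tall. Origin: centre of its underside.
Things that resemble listed ones, but are neither listed nor needed, are in the scene too. Several things have the shape of the blank; the one meant has the colours described above.

How it is judged (in metres and radians):
On the way, in this order (a step that is already met when the one before it is completed fails the run):
1. The blank lies flat between the stops, let go, with the tray on its stand (x of blank in the frame of tray between -0.0055 and 0.0055 m and y of blank in the frame of tray between -0.0055 and 0.0055 m and z of blank in the frame of tray between 0.001 and 0.007 m and angle between the y axis of blank and the x axis of tray, either way round below 0.2 rad and angle between the z axis of blank and the z axis of tray, either way round below 0.06 rad and z of tray in the frame of stand between 0.036 and 0.045 m and contact force between blank and the fingers below 0.05 N), for 0.3 s.
2. The bail is swung upright while the tray still sits on its dowels (x of blank in the frame of tray between -0.0055 and 0.0055 m and y of blank in the frame of tray between -0.0055 and 0.0055 m and z of blank in the frame of tray between 0.001 and 0.007 m and angle between the y axis of blank and the x axis of tray, either way round below 0.2 rad and angle between the z axis of blank and the z axis of tray, either way round below 0.06 rad and z of tray in the frame of stand between 0.036 and 0.045 m and value of joint bail between -0.26 and 0.26 rad), for 0.1 s.
At the end, for the whole second after the job is handed in: Blank flat between the stops (within 5.5 mm of the middle each way), not touched; tray held by the fingers at its bail, 60 mm or more above its seat, off the stand, level within 4 degrees, still (under 0.03 m/s, 0.15 rad/s), bail upright within 15 degrees (x of blank in the frame of tray between -0.0055 and 0.0055 m and y of blank in the frame of tray between -0.0055 and 0.0055 m and z of blank in the frame of tray between 0.001 and 0.007 m and angle between the y axis of blank and the x axis of tray, either way round below 0.2 rad and angle between the z axis of blank and the z axis of tray, either way round below 0.06 rad and value of joint bail between -0.26 and 0.26 rad and z of tray in the frame of stand above 0.1 m and angle between tray's own z axis and vertical below 0.07 rad and linear speed of tray below 0.03 m/s and angular speed of tray below 0.15 rad/s and contact force between tray and the fingers above 1 N and contact force between tray and stand below 0.05 N and contact force between blank and the arm below 0.05 N and contact force between blank and the fingers below 0.05 N); the arm keeps its last pose, push and grip.
It fails at once if The tray is tipped more than 17 degrees (angle between tray's own z axis and vertical above 0.3 rad).
It fails at once if The cork block is shifted by more than 3 cm (distance of cork_block from where it was at the start of the episode above 0.03 m).
It fails at once if The long block is shifted by more than 3 cm (distance of long_block from where it was at the start of the episode above 0.03 m).
It fails at once if The clear coat can is shifted by more than 3 cm (distance of clear_coat_can from where it was at the start of the episode above 0.03 m).
It also fails if it takes over 64 s, if anything falls off the work surface, if the arm or the gripper's body presses on something with over 40 N, if the wrist force passes 120 N, or if a joint passes its speed limit or range.

ROBOT

A 7-joint arm with a two-finger parallel gripper is mounted at the origin on a cart in front of the work surface, level with it; the furniture and walls round the work are solid. World frame = base frame: x ahead of the robot, y to its left, z up, the work surface at z = 0. Lengths are in m, angles in degrees, forces in N, time in s.
With the tool pointing down it reaches from about 0.35 to 0.775 m from the base axis. Payload 3.1 kg.
Tool frame: the origin (TCP) lies on the centre line of the jaws, within the pads' length; the fingertips stand 17 mm ahead of it and the grasp point (between the pads) lies 2 mm behind it (robot.tip_reach is the distance from the TCP to the fingertips, in m); z points along the fingers, y is the line along which they close (so a half turn about z gives the same grasp; the last joint's range is limited). The gripper opens to 85 mm and grips with 20 to 120 N. Pads are 22 mm wide; open, the fingers measure 114 mm over their backs; the gripper's body (76 mm by 85 mm) begins 54 mm behind the grasp point. The pads swing forward as they close: fully open they stand 13 mm farther back than shut.
Start: joints at [-66.847, 17.813, 0.802, 86.603, -0.252, 75.585, -1.558], TCP at [0.237, 0.496, 0.248] pointing down, gripper open.
Joint ranges: [-154.91, 154.91], [-16.99, 109.72], [-72.82, 74.43], [7.12, 147.25], [-82.49, 262.49], [11.32, 116.49], [-174.64, 174.64]. Speed limits (degrees/s): [159.86, 159.86, 180, 180, 180, 180, 180].

INTERFACE

Orientations are given as [roll, pitch, yaw] about the fixed x, y, z axes, in that order (R = Rz(yaw) Ry(pitch) Rx(roll)).
In Python, from station import robot, fingers, vision, workorder, recognise gives the robot as it stands. Calls block until the motion is done:
- robot.move_to(position, orientation): joint-space move of the TCP to a pose.
- robot.line_to(position, orientation=None, velocity=0.15, f_stop=None): straight line of the TCP; orientation=None keeps the orientation; velocity is the mean speed in m/s. With f_stop (N) it stops when the force on the tool has changed by that much, and returns True; else False.
- robot.move_j(angles): joint-space move.
- fingers.gripper_to(opening, force=None): opening from 0.0 (shut) to 1.0 (fully open); force is the grip in N (None keeps the last); returns when the fingers have stopped.
- robot.pause(seconds).
- robot.inverse_kinematics(position, orientation): joint angles nearest the present ones, or None.
- vision.grab_frame(name): name is "scene" or "top"; returns the picture (384x512x3 uint8, red, green, blue); there is no depth.
- vision.calibration(name): a dict with "mtx" (3x3 intrinsics, pixels), "extrinsics" (4x4, takes a point from world to camera coordinates). Camera axes: x right, y up, looking along -z (the intrinsics and any distortion apply to the point x, -y, -z); pixel columns grow to the right and rows downward; lengths in m; the calibration is good to about 2 mm. A picture is of the moment at which its call begins. calibration takes no time and is no camera call.
A pose or a line that the arm cannot do raises robot.PlanningError and nothing moves.
- workorder.close_job(): hands the job in; it is judged then, once.
Trained networks look in the newest picture that a camera, given by its name, has taken for a name from the list of things; names that differ only in an ending like _2 or _b are one class to them, and where a whole thing is asked for, a point or a joint stands for the part that bears it (a point fixed in the world has none). Each returns a list of dicts, best first, with "p" (0 to 1); they miss things now and then, are a little off and sometimes report something else, mostly with a low value. They report only what shows in the picture. A call takes as long as a camera call. They do not tell look-alikes from the thing itself.
- recognise(label, camera): "rect" ([centre column, centre row, width, height] in pixels, round what is visible of it).
Readings, each from a call of its own:
- robot.current_time_s(): time.
- robot.current_joint_positions(): joint angles.
- robot.current_dq(): joint speeds.
- robot.current_joint_torque(): joint torques, N m.
- robot.current_tool_pos(): TCP position.
- robot.current_eef_rot(): TCP orientation.
- robot.current_contact_force(): force on the tool from outside, world axes, zero at the start.
- robot.current_torque(): the same for the moment, N m.
- robot.current_finger_gap(): opening from 0.0 (shut) to 1.0 (fully open).
- robot.current_gripper_force(): force on a finger pad.
Only numpy, scipy, OpenCV 4.12 (cv2) and the standard library are available. Lean on these libraries where they do the work, as an engineer would, in place of code of your own. Each camera call takes 0.05 s, during which the arm holds its last target. There are 200 camera calls.

## Working session

There is one attempt and no reset: what is moved stays moved. The work goes in short steps, each a Python script; the robot and the scene stay as the last script left them, time stands still between calls to the robot, and variables do not carry over. Pictures are saved under pics/ and viewed, at most 10 in all, crops included, and the job is handed in when it is done.

```bash
mkdir -p pics; ls
python3 - <<'E'
from station import robot, fingers, vision, workorder, recognise
import cv2, numpy as np
for c in ("scene","top"):
    im=vision.grab_frame(c); cv2.imwrite(f"pics/{c}0.png",cv2.resize(im[:,:,::-1],None,fx=1.5,fy=1.5,interpolation=cv2.INTER_CUBIC))
    np.save(f"{c}0.npy",im)
    k=vision.calibration(c); print(c,{a:np.round(b,4).tolist() if not isinstance(b,str) else b for a,b in k.items()})
    for l in ("blank","tray","bail_grip","stand","cork_block","long_block","clear_coat_can"):
        print(l,[(np.round(d["rect"],1).tolist(),round(d["p"],2)) for d in recognise(l,c)])
print(robot.current_time_s(), robot.current_eef_rot())
E
```

```text
pics
scene {'mtx': [[356.3807, 0.0, 252.6757], [0.0, 356.3807, 187.7181], [0.0, 0.0, 1.0]], 'extrinsics': [[-0.803, -0.5958, 0.0146, 0.3785], [0.3376, -0.4345, 0.835, -0.287], [-0.4911, 0.6755, 0.55, -1.0489], [0.0, 0.0, 0.0, 1.0]]}
blank [([248.2, 280.0, 21.1, 29.8], 0.78), ([256.8, 246.6, 31.1, 16.8], 0.55)]
tray [([260.2, 190.7, 57.6, 54.8], 0.57)]
bail_grip [([272.6, 166.8, 17.5, 4.5], 0.43)]
stand [([259.4, 213.8, 64.7, 28.1], 0.62)]
cork_block []
long_block [([321.9, 179.0, 24.9, 20.2], 0.68)]
clear_coat_can [([276.2, 143.3, 16.5, 44.1], 0.74)]
top {'mtx': [[357.9112, 0.0, 254.5318], [0.0, 357.9112, 191.0707], [0.0, 0.0, 1.0]], 'extrinsics': [[0.0056, -0.9999, -0.0112, -0.0383], [0.985, 0.0035, 0.1725, -0.5184], [-0.1724, -0.012, 0.9849, -1.0367], [0.0, 0.0, 0.0, 1.0]]}
blank [([173.5, 208.1, 27.4, 29.3], 0.79), ([210.8, 235.6, 32.7, 21.9], 0.66), ([167.9, 255.8, 25.7, 30.7], 0.64), ([288.9, 189.7, 49.5, 62.5], 0.5), ([129.3, 212.1, 41.0, 34.0], 0.29)]
tray [([280.1, 192.2, 71.3, 73.2], 0.57)]
bail_grip [([288.8, 189.8, 48.0, 64.9], 0.73)]
stand [([272.8, 197.2, 67.0, 74.4], 0.77)]
cork_block [([129.2, 212.8, 37.3, 33.0], 0.57)]
long_block [([380.8, 228.2, 55.1, 22.7], 0.72)]
clear_coat_can [([387.9, 141.1, 48.5, 41.7], 0.94), ([281.1, 193.1, 66.6, 64.7], 0.3)]
0.8 [1.79999393e+02 2.04386812e-03 1.54460726e+02]
```

Run:
```python
import cv2, numpy as np
im=np.load("top0.npy")[:,:,::-1]
c=im[130:290,100:430]
cv2.imwrite("pics/topcrop.png",cv2.resize(c,None,fx=2.4,fy=2.4,interpolation=cv2.INTER_CUBIC))
```

```text
(no output)
```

View pics/topcrop.png

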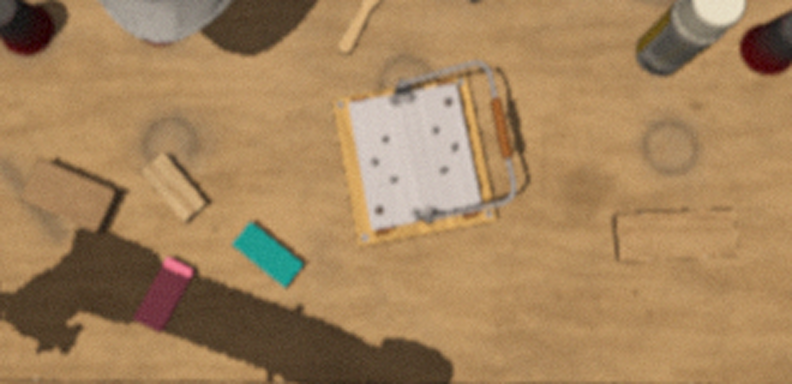

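View pics/scene0.png

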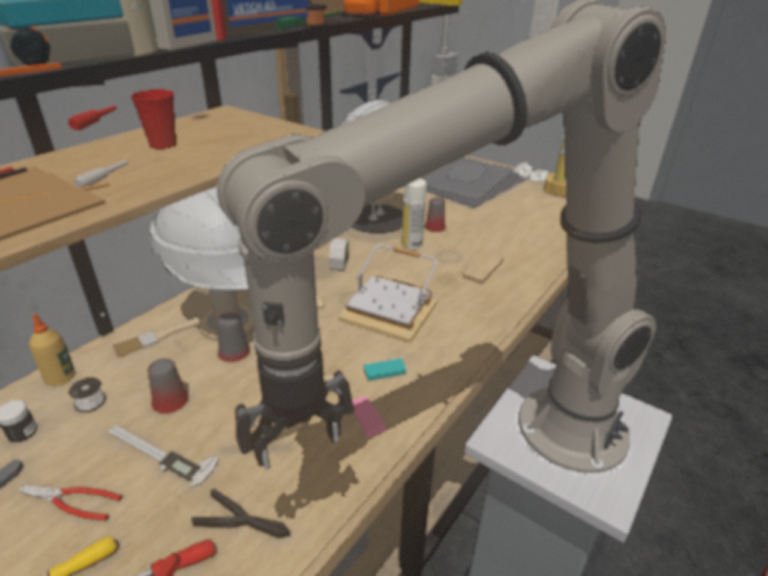

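The top picture shows the tray at about (280,192), with its bail leaning right and the grip at about (309,183). Candidates for the blank:
- Bare pine block at (173,208). This one matches the description.
- Teal block at (211,236).
- Maroon block at (168,254).
- Brown cork at (129,212), which is larger.
- Long pine board at (381,228), also larger.

Next I fit the poses and check them in one close crop.

```bash
cat > h.py <<'E'
import numpy as np, cv2
from scipy.optimize import minimize
from scipy.ndimage import map_coordinates
from station import robot, fingers, vision, workorder, recognise
def proj(P,c="top"):
    k=vision.calibration(c); K=np.array(k["mtx"]);E=np.array(k["extrinsics"])
    q=np.asarray(P,float)@E[:3,:3].T+E[:3,3]; q=q*[1,-1,-1]; u=q@K.T
    return u[:,:2]/u[:,2:]
def unproj(uv,z,c="top"):
    k=vision.calibration(c); K=np.array(k["mtx"]);E=np.array(k["extrinsics"])
    d=np.linalg.inv(K)@[uv[0],uv[1],1]; d=E[:3,:3].T@(d*[1,-1,-1]); o=-E[:3,:3].T@E[:3,3]
    return (o+d*(z-o[2])/d[2])
def rect(p,w,l,z):
    c,s=np.cos(p[2]),np.sin(p[2]); 
    q=np.array([[-w,-l],[w,-l],[w,l],[-w,l]])/2@np.array([[c,s],[-s,c]])+p[:2]
    return np.c_[q,np.full(4,z)]
def score(p,im,rects,c="top"):
    "mean normal derivative across projected edges; rects: (w,l,z,sides)"
    S=[]
    for w,l,z,sides in rects:
        u=proj(rect(p,w,l,z),c)
        for i in sides:
            a,b=u[i],u[(i+1)%4]; t=np.linspace(.06,.94,40)[:,None]; m=a+(b-a)*t
            n=np.array([-(b-a)[1],(b-a)[0]])/np.linalg.norm(b-a)
            f=lambda q:np.stack([map_coordinates(im[...,k],[q[:,1],q[:,0]],order=1) for k in range(3)],1)
            S.append(np.abs(np.median(f(m+.8*n)-f(m-.8*n),0)).sum())
    return np.mean(S)
def fit(p0,im,rects,c="top"):
    im=cv2.GaussianBlur(im.astype(float),(0,0),.7); best=None; rng=np.random.default_rng(0)
    for k in range(12):
        s=np.array(p0)+rng.normal(size=3)*[.004,.004,.05]*(k>0)
        r=minimize(lambda p:-score(p,im,rects,c),s,method="Nelder-Mead",options=dict(initial_simplex=s+np.array([[0,0,0],[.005,0,0],[0,.005,0],[0,0,.06]])))
        if best is None or r.fun<best.fun: best=r
    return best.x,-best.fun
def draw(im,p,rects,roi,f,c="top"):
    x0,y0,x1,y1=roi; o=cv2.resize(im[y0:y1,x0:x1,::-1],None,fx=f,fy=f,interpolation=cv2.INTER_CUBIC)
    for w,l,z,_ in rects:
        u=((proj(rect(p,w,l,z),c)-[x0,y0]+.5)*f-.5).astype(np.int32); cv2.polylines(o,[u],True,(0,0,255),1)
    return o
BL=[(.038,.088,.019,(0,1,2,3))]
TR=[(.140,.164,.044,(0,2,3)),(.180,.196,.018,(0,1,2,3))]
E
python3 - <<'E'
from h import *
im=np.load("top0.npy")
g=lambda x,y,z:unproj([100+x/2.4,130+y/2.4],z)
b=g(175.5,188,.019); d=g(150,165,.019)-g(199,211,.019); y=np.arctan2(d[1],d[0])-np.pi/2
pb,s=fit([b[0],b[1],y],im,BL); print("blank0",b,np.degrees(y),"fit",pb[:2],np.degrees(pb[2]),s)
t=g(414,158,.044); pt,s=fit([t[0],t[1],np.radians(-80)],im,TR); print("tray0",t,"fit",pt[:2],np.degrees(pt[2]),s)
for i in range(2): print(fit(list(t[:2])+[np.radians(-80)],im,[TR[i]]))
L=draw(im,pb,BL,(150,185,205,235),7); R=draw(im,pt,TR,(232,150,322,240),4.4)
h=max(L.shape[0],R.shape[0]); P=lambda a:cv2.copyMakeBorder(a,0,h-a.shape[0],0,0,cv2.BORDER_CONSTANT)
cv2.imwrite("pics/fit.png",np.hstack([P(L),P(R)]))
E
```

```text
blank0 [0.4683162  0.21456689 0.019     ] -41.98759883923182 fit [0.47174443 0.22003381] -50.08017264711266 76.58360509026019Traceback (most recent call last):
  File "<stdin>", line 6, in <module>
  File "h.py", line 32, in fit
    r=minimize(lambda p:-score(p,im,rects,c),s,method="Nelder-Mead",options=dict(initial_simplex=s+np.array([[0,0,0],[.005,0,0],[0,.005,0],[0,0,.06]])))
    res = _minimize_neldermead(fun, x0, args, callback, bounds=bounds,
                               **options)
    fxcc = func(xcc)
    fx = function(np.copy(x), *(wrapper_args + args))
  File "h.py", line 32, in <lambda>
    r=minimize(lambda p:-score(p,im,rects,c),s,method="Nelder-Mead",options=dict(initial_simplex=s+np.array([[0,0,0],[.005,0,0],[0,.005,0],[0,0,.06]])))
                         ~~~~~^^^^^^^^^^^^^^
  File "h.py", line 21, in score
    u=proj(rect(p,w,l,z),c)
  File "h.py", line 6, in proj
    k=vision.calibration(c); K=np.array(k["mtx"]);E=np.array(k["extrinsics"])
ValueError: time passes only in moves, steps and waits
```

```bash
sed -i 's/k=vision.calibration(c); K/k=cal(c); K/; s/^def proj/from functools import lru_cache\n@lru_cache\ndef cal(c): return vision.calibration(c)\ndef proj/' h.py
cat > f.py <<'E'
from h import *
im=np.load("top0.npy")
g=lambda x,y,z:unproj([100+x/2.4,130+y/2.4],z)
b=g(175.5,188,.019); d=g(150,165,.019)-g(199,211,.019); y=np.arctan2(d[1],d[0])-np.pi/2
pb,s=fit([b[0],b[1],y],im,BL); print("blank0",b,np.degrees(y),"fit",pb[:2],np.degrees(pb[2]),s)
t=g(414,158,.044); pt,s=fit([t[0],t[1],np.radians(-80)],im,TR); print("tray0",t,"fit",pt[:2],np.degrees(pt[2]),s)
for i in range(2): print(fit(list(t[:2])+[np.radians(-80)],im,[TR[i]]))
L=draw(im,pb,BL,(150,185,205,235),7); R=draw(im,pt,TR,(232,150,322,240),4.4)
h=max(L.shape[0],R.shape[0]); P=lambda a:cv2.copyMakeBorder(a,0,h-a.shape[0],0,0,cv2.BORDER_CONSTANT)
cv2.imwrite("pics/fit.png",np.hstack([P(L),P(R)]))
E
python3 f.py
```

```text
blank0 [0.4683162  0.21456689 0.019     ] -41.98759883923182 fit [0.47174443 0.22003381] -50.08017264711266 76.58360509026019
tray0 [ 0.5043817  -0.09020204  0.044     ] fit [ 0.50954365 -0.08801313] -78.30730382982816 53.60835900402022
(array([ 0.50906278, -0.0882431 , -1.38602734]), np.float64(76.12014716260789))
(array([ 0.4995301 , -0.08914684, -1.37849606]), np.float64(50.93378712677161))
```

View pics/fit.png

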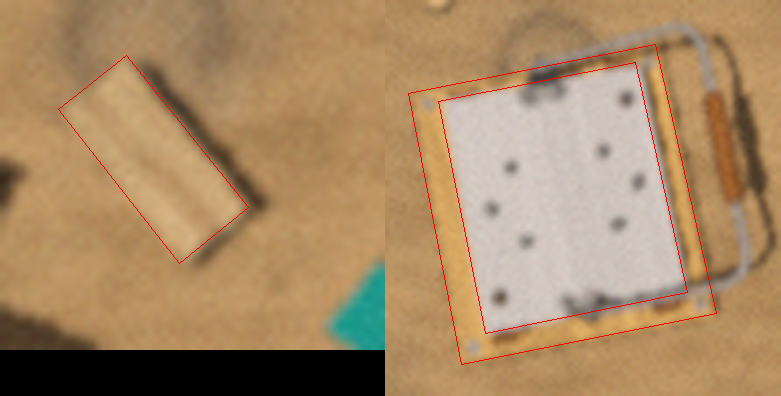

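The left half is the bare pine block, and the model outline sits tightly on it, so it is the blank. On the right the plate outline fits, and six pins show near picture (511,167) to (618,224), which I use to refine the nest. Next come the pin fit and the pick.

```bash
cat >> h.py <<'E'
PINS=np.array([[-32,26],[32,26],[51,0],[32,-26],[-32,-26],[-51,0]])/1000
def pinfit(im,p0,z=.052):
    from scipy.optimize import least_squares
    g=255-cv2.GaussianBlur(im,(0,0),.6).astype(float).mean(2)
    def w(p):
        c,s=np.cos(p[2]),np.sin(p[2]); return np.c_[PINS@np.array([[c,s],[-s,c]])+p[:2],np.full(6,z)]
    p=np.array(p0,float)
    for _ in range(3):
        obs=[]
        for u in proj(w(p)):
            r=np.round(u).astype(int); Y,X=np.mgrid[r[1]-3:r[1]+4,r[0]-3:r[0]+4]; G=g[Y,X]; G=np.clip(G-np.median(G)-8,0,None)
            obs.append([(X*G).sum()/G.sum(),(Y*G).sum()/G.sum()])
        obs=np.array(obs); r=least_squares(lambda q:(proj(w(q))-obs).ravel(),p,x_scale=[.01,.01,.1],loss="soft_l1",f_scale=.5); p=r.x
    return p,(proj(w(p))-obs)
def ori(yaw): return [180,0,float(yaw)]
def best_yaw(pos,yaw):
    c=[]
    for y in (yaw,yaw+180,yaw-180):
        y=(y+180)%360-180; q=robot.inverse_kinematics(pos,ori(y))
        if q is not None: c.append((abs(q[6]),y,q))
    return min(c,key=lambda a:a[0])[1]
E
python3 - <<'E'
from h import *
im=np.load("top0.npy")
p,e=pinfit(im,[.509,-.088,np.radians(-79.2)]); print("pins",p[:2],np.degrees(p[2]),e.round(2).tolist())
np.save("tray.npy",p)
b=[.47174,.22003]; by=-50.08+90
y=best_yaw([*b,.1],by); print("yaw",y)
fingers.gripper_to(.85,30)
robot.move_to([*b,.12],ori(y)); 
print(robot.line_to([*b,.0205],velocity=.08,f_stop=6), robot.current_tool_pos())
fingers.gripper_to(0.,30); print(robot.current_finger_gap(),robot.current_gripper_force())
robot.line_to([*b,.2],velocity=.12); print(robot.current_finger_gap(),robot.current_time_s(),robot.current_joint_positions())
E
```

```text
pins [ 0.50859212 -0.08975832] -79.06955675572219 [[0.1, -0.01], [0.02, -0.14], [0.02, 0.01], [0.09, 0.03], [-0.11, 0.04], [-0.13, 0.06]]
yaw 39.920000000000016
False [0.4722652  0.2202365  0.02104587]
0.4352562429578222 30.796855688095093
0.4372894115141771 5.975 [-49.65898357  17.38254773  28.84586981  96.59990294  -8.89983815
  68.40649933 -68.70062489]
```

Run:
```python
from h import *
t=np.array([.5088,-.0893]); ty=-79.1
y=best_yaw([*t,.15],ty); print("yaw",y)
robot.move_to([*t,.2],ori(y)); robot.pause(.2); print(robot.current_tool_pos(),robot.current_eef_rot())
robot.line_to([*t,.095],velocity=.08); robot.pause(.2); print(robot.current_tool_pos(),robot.current_joint_positions()[6])
im=vision.grab_frame("top"); np.save("top1.npy",im)
cv2.imwrite("pics/top1.png",cv2.resize(im[140:260,220:350,::-1],None,fx=4.6,fy=4.6,interpolation=cv2.INTER_CUBIC))
print(robot.current_time_s(),robot.current_finger_gap())
```

```text
yaw 100.89999999999998
[ 0.50897795 -0.08828442  0.19990568] [-1.79994644e+02 -1.49712297e-02  1.00996526e+02]
[ 0.50911756 -0.08929277  0.09539482] 31.185116219232423
9.3667 0.4370046306671399
```

View pics/top1.png

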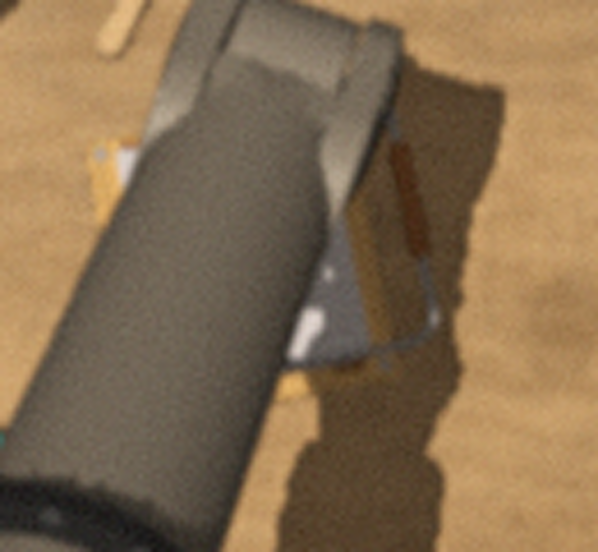

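The arm hides the nest from above, and the visible tray and bail (grip at about (405,190) in the crop) are undisturbed. I lower with a light force stop.

Run:
```python
from h import *
t=np.array([.5088,-.0893])
s=robot.line_to([*t,.0635],velocity=.03,f_stop=4); p=robot.current_tool_pos(); print(s,p,robot.current_contact_force())
if p[2]<.0675:
    fingers.gripper_to(.56,20); robot.pause(.2); print(robot.current_finger_gap(),robot.current_gripper_force())
    robot.line_to([*t,.22],velocity=.12)
    robot.move_to([.42,.12,.25],robot.current_eef_rot())
    im=vision.grab_frame("top"); np.save("top2.npy",im)
    cv2.imwrite("pics/top2.png",cv2.resize(im[140:250,230:330,::-1],None,fx=5,fy=5,interpolation=cv2.INTER_CUBIC))
print(robot.current_time_s())
```

```text
True [ 0.50846019 -0.08923475  0.06506542] [-0.46526472 -0.07309755  4.36995966]
0.5592668483478691 0.0
13.175
```

View pics/top2.png

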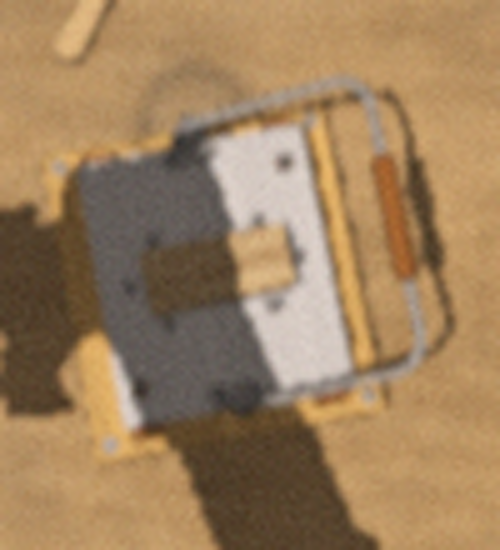

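The blank sits between all six pins, its ends at about (145,280) and (292,258) in the crop, and the tray is still seated. The TCP stopped at 65 mm, which matches a blank lying flat on the plate. I check the grip position by eye-pixel against geometry, then take the grip loosely and swing it.

```bash
cat > b.py <<'E'
from h import *
t=np.array([.5088,-.0893]); ty=np.radians(-79.1); ex=np.array([np.cos(ty),np.sin(ty)])
def grip(a,dz=-.003): return [*(t+ex*.110*np.sin(a)),.08+.110*np.cos(a)+dz]
E
python3 - <<'E'
from b import *
G=grip(1.15,0); o=unproj([230+393.5/5-.4,140+216/5-.4],.125)
print("model",G,"seen",o, "along x:",(o[:2]-t)@ex, "along y:",(o[:2]-t)@[-ex[1],ex[0]])
g=grip(1.15); y=best_yaw(g,-79.1+90); print("yaw",y)
if np.linalg.norm(o[:2]-np.array(G[:2]))<.006:
    fingers.gripper_to(.5,20)
    robot.move_to([g[0],g[1],.24],ori(y))
    print(robot.line_to(g,velocity=.08,f_stop=5), robot.current_tool_pos(),robot.current_contact_force())
    fingers.gripper_to(.25,20); print(robot.current_finger_gap(),robot.current_gripper_force(),robot.current_contact_force())
    im=vision.grab_frame("scene"); cv2.imwrite("pics/sc1.png",cv2.resize(im[100:260,180:360,::-1],None,fx=3.6,fy=3.6,interpolation=cv2.INTER_CUBIC))
print(robot.current_time_s(),robot.current_joint_positions()[6])
E
```

```text
model [np.float64(0.5277859451791639), np.float64(-0.18789261541513502), np.float64(0.12493361849725731)] seen [ 0.52864475 -0.1873982   0.125     ] along x: 0.10008093282639022 along y: 0.0009368056493988015
yaw 10.900000000000006
False [ 0.52821215 -0.18811313  0.12250669] [ 1.98401123  0.02783563 -0.1342215 ]
0.24944798895424036 0.0 [-0.09216541  0.26666301 -0.03130993]
16.6583 -41.07763482822014
```

View pics/sc1.png

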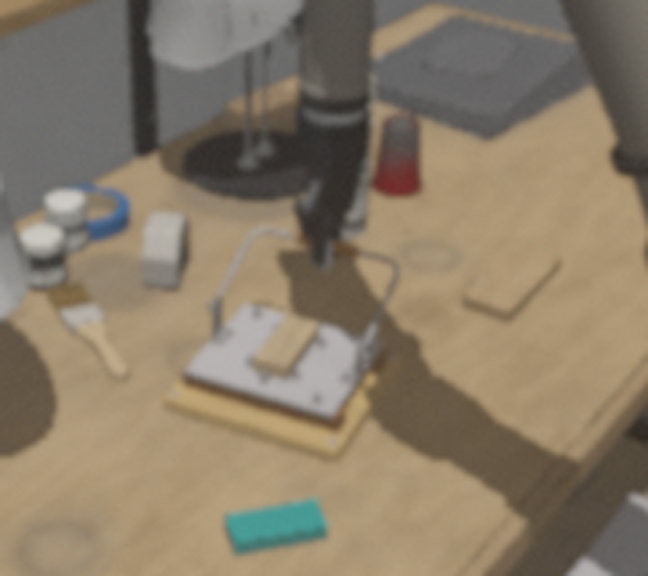

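The fingers straddle the grip at about (325,245), and the blank is flat on the tray at (285,345). Swing.

Run:
```python
from b import *
for a in np.linspace(1.15,0,11)[1:]:
    robot.line_to(grip(a),velocity=.05)
    f=robot.current_contact_force()
    if np.linalg.norm(f)>8: print("force",a,f); break
robot.pause(.4)
print(robot.current_tool_pos(),robot.current_contact_force(),robot.current_time_s())
im=vision.grab_frame("scene"); cv2.imwrite("pics/sc2.png",cv2.resize(im[100:260,180:360,::-1],None,fx=3.6,fy=3.6,interpolation=cv2.INTER_CUBIC))
```

```text
[ 0.50877401 -0.08950965  0.186987  ] [ 0.36197466  0.60401809 -0.19214052] 21.0583
```

View pics/sc2.png

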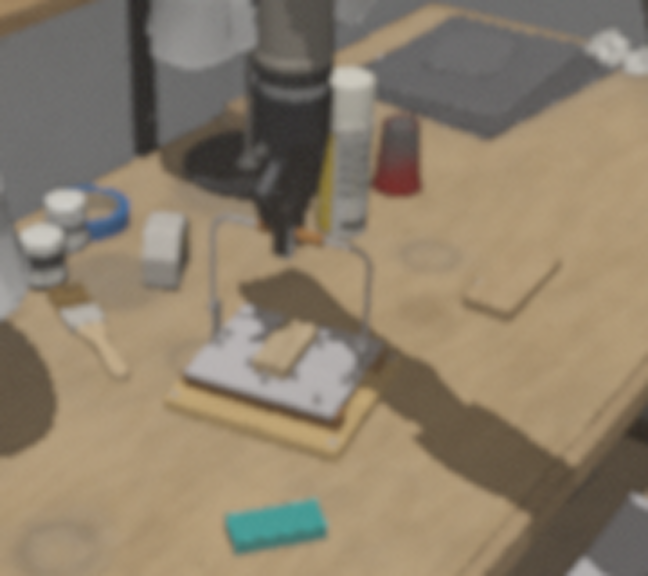

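The bail is upright, with the grip at about (290,232) between the fingers, and the tray is still seated. Close on it and lift straight up.

Run:
```python
from b import *
fingers.gripper_to(0.,60); robot.pause(.3); p=np.array(robot.current_tool_pos())
print(robot.current_finger_gap(),robot.current_gripper_force(),robot.current_contact_force())
g=grip(0)
robot.line_to([g[0],g[1],g[2]+.025],velocity=.03); print(robot.current_contact_force())
robot.line_to([g[0],g[1],g[2]+.1],velocity=.04); robot.pause(3)
print(robot.current_tool_pos(),robot.current_finger_gap(),robot.current_contact_force(),robot.current_time_s())
im=vision.grab_frame("scene"); cv2.imwrite("pics/sc3.png",cv2.resize(im[60:250,180:360,::-1],None,fx=3.1,fy=3.1,interpolation=cv2.INTER_CUBIC))
```

```text
0.13890466467365248 58.54177421046188 [-0.82234099 -0.54929273  2.0554164 ]
[ 0.35146968  1.02319241 -5.19257319]
[ 0.50879083 -0.08928666  0.28701947] 0.14436703469648487 [ 0.34769741 -0.81204939 -4.63774284] 27.65
```

View pics/sc3.png

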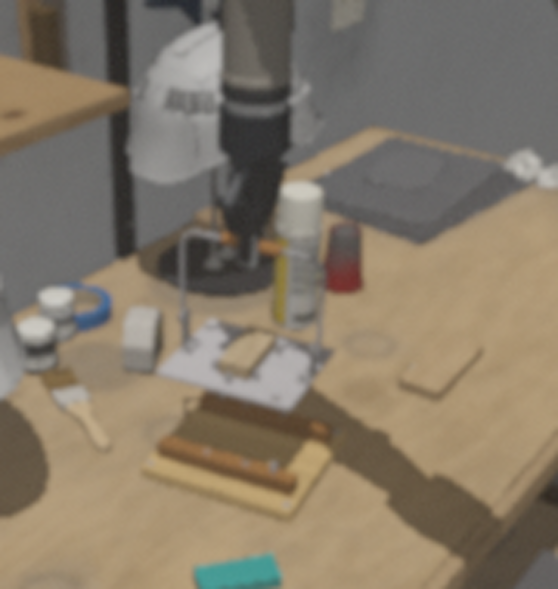

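The tray hangs level at about (247,362), clear of the stand, with the blank still between the stops. I let any swing die out, then hand in.

Run:
```python
from b import *
robot.pause(6)
f=[]
for _ in range(15): robot.pause(.1); f.append(np.r_[robot.current_contact_force(),robot.current_torque()])
print(np.std(f,0).round(3),np.mean(f,0).round(2),robot.current_finger_gap(),robot.current_time_s())
a=[]
for _ in range(4): a.append(vision.grab_frame("scene")[150:200,225:295].astype(float)); robot.pause(.3)
print([np.abs(x-a[0]).mean().round(2) for x in a])
print(workorder.close_job())
```

```text
[0.556 0.519 0.429 0.027 0.02  0.03 ] [-0.06 -0.27 -4.83 -0.01 -0.    0.01] 0.14075673684875328 35.2
[np.float64(0.0), np.float64(0.77), np.float64(0.78), np.float64(0.78)]
the job is handed in; nothing more can be done
None
```

I handed the job in with the tray held still by its upright bail about 10 cm above the stand, looking level in the last picture, with the blank between the six stops; the judge's verdict was not shown.

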